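# Slide the board carrier into its notches and bolt it

### The job

With a fingertip, push the grey board carrier along its rails in the test jig until it drops into its locating notches, then push the bolt with the red post fully across to lock it down. Only push: do not lift the carrier, and leave everything else on the table where it is.

Things in the scene. Friction and masses are not known exactly. Their poses are not given: they have to be found in the camera images.
- jig: Fixed test jig: dark base (x +-53, y -115 to 113 mm, with a ledge under the bolt to x = -87; 12 mm thick) with four aluminium rails along y (tops at z = 18 mm) between blue walls (inner faces x = +-42 mm, tops z = 34 mm). Origin: on the table, midway between the walls; x points roughly away from the robot, z up. The carrier must travel to -y, the robot's right. Low end walls (tops z = 26 mm) stop it 13 mm past the notches.
- notches (a point): Where the carrier's origin lies once it has dropped: jig frame x 0, y -45, z 12 mm. Each rail has one notch, 13 mm long and 6 mm deep; all four feet meet theirs at once. Axes as the jig's. A carrier pushed slowly (30 mm/s or less) falls in by its own weight and is then stopped firmly, with 1.5 mm play each way; one that skipped past can be pushed back.
- carrier: Loose grey plate, 80 mm (x, across the rails) by 100 mm (y, along them), about 0.45 kg, a blue circuit board fixed on its -y half. Origin: centre of its footprint, at the underside of its four 8 mm high feet; plate top 14 mm above it. Origin at z = 18 mm while it slides, 12 mm when dropped. Starts 45 to 95 mm short of the notches, 1.8 mm side play, slides at about 2 to 7 N.
- well (a point): Centre of the floor of the carrier's finger well (on the plate's top, 21 mm from the carrier's origin along +y): the space between two yellow ribs across the plate, 40 mm long along y and open at both sides. The ribs are 60 mm wide, 8 mm thick, 14.5 mm high; a fingertip in the well can push on either rib.
- bolt_post (a point): Top centre of the bolt's red post, 12 mm in diameter, standing 27 mm out of a flat steel bolt 20 mm wide (post top z = 62.5 mm, bolt top z = 35.5 mm). The bolt slides along the jig's +x, away from the robot, between two black cheeks (tops z = 36 mm) through a gap in the near wall, over the plate of the dropped carrier and into its well. A carrier that has not dropped blocks it.
- bolt (a joint): Travel of the bolt in m: 0 drawn back (starts between 0 and 0.003), 0.018 fully across at its stop. Takes about 1.5 N; stays where it is left.
- bottle_dark: Bystander: dark glass bottle, 54 mm across, 118 mm high; origin at the centre of its underside. To be left alone.
- connector_yellow: Bystander: yellow battery connector, 22x30x18 mm; origin at the centre of its underside. To be left alone.
- connector_orange: Bystander: orange-yellow battery connector, 22x34x22 mm; origin at the centre of its underside. To be left alone.
- screwdriver: Bystander: yellow-handled screwdriver, 175 mm long, 25 mm high; origin at the centre of its underside. To be left alone.
- tape_masking: Bystander: roll of cream masking tape lying flat, 84 mm across, 24 mm high; origin at the centre of its underside. To be left alone.
- multimeter: Bystander: yellow hand multimeter, 135x68x38 mm; origin at the centre of its underside. To be left alone.
- bulb_cap: Bystander: white round bulb, 89x60x60 mm; origin at the centre of its underside. To be left alone.

How it is judged:
By the outcome, as a careful person would: the job done as asked, in the order asked, and still so for the second after the job is handed in, with the robot touching nothing.
It also fails if it takes over 45 s, if anything falls off the work surface, if the arm or the gripper's body presses on something with over 40 N, if the wrist force passes 120 N, or if a joint passes its speed limit or range.

### The arm

A 6-joint arm with a two-finger parallel gripper is mounted at the origin on a cart in front of the work surface, level with it; the furniture and walls round the work are solid. World frame = base frame: x ahead of the robot, y to its left, z up, the work surface at z = 0. Lengths are in m, angles in rad, forces in N, time in s.
With the tool pointing down it reaches from about 0.3 to 0.875 m from the base axis. Payload 6.4 kg.
Tool frame: the origin (TCP) lies between the finger pads; the fingertips stand ctrl.tip_extent ahead of it and the grasp point (between the pads) is the TCP (ctrl.tip_extent is the distance from the TCP to the fingertips, in m); z points along the fingers, y is the line along which they close (so a half turn about z gives the same grasp; the last joint's range is limited). The gripper opens to 85 mm and grips with 20 to 120 N. Pads are 22 mm wide; open, the fingers measure 114 mm over their backs; the gripper's body (76 mm by 85 mm) begins 54 mm behind the grasp point. The pads swing forward as they close: fully open they stand 13 mm farther back than shut.
Start: joints at [-1.508, 0.181, 1.607, -0, 1.354, -0.206], TCP at [0.153, -0.554, 0.214] pointing down, gripper open.
Joint ranges: [-2.99, 2.99], [-0.89, 2.07], [0.3, 2.58], [-1.14, 4.28], [0, 2.63], [-3.12, 3.12]. Speed limits (rad/s): [2.57, 2.57, 3.01, 3.14, 3.14, 3.14].

### API

Orientations are given as a unit quaternion [w, x, y, z].
In Python, from bench import ctrl gives the robot as it stands.
- The arm moves only by the tool send_rows, never from a script. Its arguments are lists of equal length, an entry for each row: "dr": the turn, a rotation vector about the tool's x, y, z in units of 6 degrees (1.0 is 6 degrees), a list of three; "xyz": the shift along the tool's x, y, z in cm, a list of three; "jaw": the opening in per cent of the stroke, from 0 (shut) to 100 (fully open). In form: {"dr": [[wx, wy, wz], ...], "xyz": [[dx, dy, dz], ...], "jaw": [jaw, ...]}. A call has exactly 8 rows; each row is the pose to reach, as a shift and turn from the pose commanded when the call began, along the tool's axes at that moment; what a row does not reach only later rows make up. A row lasts 1/8 s, in which the tool goes at most 62.5 mm and 10.7 degrees, less where a joint would pass 70% of its speed; a pose out of reach is approached as far as the arm can. A call with a gripper value outside its range is refused whole. The fingers move at their own pace and stop on an object; the grip force is fixed at half the most. Time passes only in rows, so rows that repeat a pose let the fingers close, or fill a call up. It gives the time, the measured TCP pose, the force, the opening and the grip force at its end, in the units of the state.
- ctrl.get_obs(): the state, without advancing time (a new reading comes with each control period).
- ctrl.camera(name): name is "scene" or "side" or "wrist"; returns the picture (480x640x3 uint8, red, green, blue); there is no depth.
- ctrl.calibration(name): a dict with "camera_matrix" (3x3 intrinsics, pixels), "D" ([k1, k2, p1, p2, k3] as OpenCV has them; the pictures are not rectified), "world_from_camera" (4x4, takes a point from camera to world coordinates). Camera axes: x right, y up, looking along -z (the intrinsics and any distortion apply to the point x, -y, -z); pixel columns grow to the right and rows downward; lengths in m; the calibration is good to about 2 mm. A picture is of the moment at which its call begins: read the wrist's pose just before it. calibration takes no time and is no camera call; for the wrist camera it gives the pose at the moment of the call.
- ctrl.hand_in(): hands the job in; it is judged then, once.
The state is a dict: "time_s": time; "q": joint angles; "dq": joint speeds; "joint_efforts": joint torques, N m; "eef_pos": TCP position; "eef_rot": TCP orientation; "wrist_force": force on the tool from outside, world axes, zero at the start; "torque": the same for the moment, N m; "opening": opening from 0.0 (shut) to 1.0 (fully open); "grasp_force": force on a finger pad.
Only numpy, scipy, OpenCV 4.12 (cv2) and the standard library are available. Lean on these libraries where they do the work, as an engineer would, in place of code of your own. Each camera call takes 0.05 s, during which the arm holds its last target. There are 200 camera calls.

## Working session

There is one attempt and no reset: what is moved stays moved. The work goes in short steps, Python scripts to look and compute and a tool call to move; the robot and the scene stay as the last step left them, time stands still between calls to the robot, and variables do not carry over. Pictures are saved under pics/ and viewed, at most 10 in all, crops included, and the job is handed in when it is done.

Besides the shell and the picture viewer there is one more tool, called as a command line: name --argument value ..., lists and objects as JSON in quotes. send_rows: Moves the arm, as the interface text tells. Its arguments: {"type":"object","properties":{"dr":{"type":"array","items":{"type":"array","items":{"type":"number"}}},"xyz":{"type":"array","items":{"type":"array","items":{"type":"number"}}},"jaw":{"type":"array","items":{"type":"number"}}},"required":["dr","xyz","jaw"]}

```bash
ls; mkdir -p pics; python3 - <<'E'
from bench import ctrl
import cv2
o=ctrl.get_obs(); print(o['time_s'],o['eef_pos'],o['eef_rot'],o['opening'],ctrl.tip_extent)
for n in('scene','side'):
    cv2.imwrite(f'pics/{n}0.png',ctrl.camera(n)[:,:,::-1]); c=ctrl.calibration(n); print(n,c)
E
```

```text
pics
0.0 [ 0.15267409 -0.55375864  0.21268478] [-8.76153129e-04  9.90983505e-01  1.33981048e-01  6.09320638e-05] 1.0023182736263587 0.019
scene {'camera_matrix': array([[566.96619902,   0.        , 320.69352134],
       [  0.        , 566.96619902, 229.60287718],
       [  0.        ,   0.        ,   1.        ]]), 'D': array([-0.11607709,  0.        ,  0.        ,  0.        ,  0.        ]), 'world_from_camera': array([[-0.89773179,  0.32412895, -0.29835893,  0.10298623],
       [-0.44023025, -0.68552922,  0.5798681 ,  0.91831199],
       [-0.01658173,  0.65191266,  0.75811274,  1.05207489],
       [ 0.        ,  0.        ,  0.        ,  1.        ]])}
side {'camera_matrix': array([[440.74006947,   0.        , 313.85251469],
       [  0.        , 440.74006947, 242.73056073],
       [  0.        ,   0.        ,   1.        ]]), 'D': array([-0.06010688,  0.        ,  0.        ,  0.        ,  0.        ]), 'world_from_camera': array([[-0.87298924,  0.31708135, -0.37060653,  0.01099042],
       [-0.48751337, -0.59040392,  0.64323707,  0.93153769],
       [-0.01484908,  0.74221468,  0.66999767,  0.8914364 ],
       [ 0.        ,  0.        ,  0.        ,  1.        ]])}
```

View pics/scene0.png

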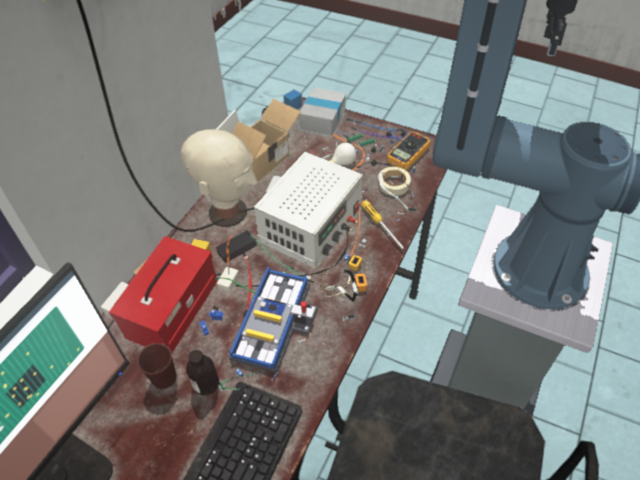

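View pics/side0.png

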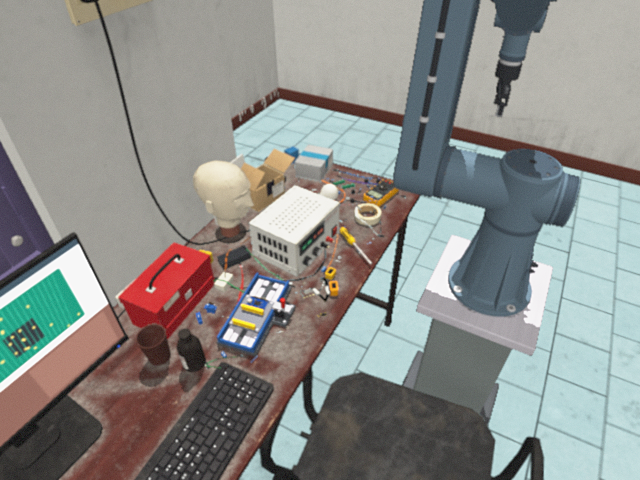

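The jig is at about (270,318) in the scene view, with ribs near (266,318) and (261,338) and the red post near (304,306). The side view agrees: jig at (255,315), post at (283,301).

```bash
cat > h.py <<'E'
import numpy as np, cv2
from bench import ctrl
def ray(c,uv):
    K=c['camera_matrix'];p=cv2.undistortPoints(np.array(uv,float).reshape(-1,1,2),K,c['D']).reshape(-1,2)
    T=c['world_from_camera'];d=np.c_[p[:,0],-p[:,1],-np.ones(len(p))]@T[:3,:3].T
    return T[:3,3],d
def plane(c,uv,z):
    o,d=ray(c,uv);return o+d*((z-o[2])/d[:,2])[:,None]
def blobs(img,lo,hi,mn=15,roi=None):
    h=cv2.cvtColor(img,cv2.COLOR_RGB2HSV);m=cv2.inRange(h,np.array(lo),np.array(hi))
    if roi: 
        k=np.zeros_like(m);x0,y0,x1,y1=roi;k[y0:y1,x0:x1]=1;m*=k
    n,l,s,cc=cv2.connectedComponentsWithStats(m)
    return m,[(cc[i],s[i],l==i) for i in range(1,n) if s[i,4]>=mn]
E
python3 - <<'E'
from h import *
for n,roi in(('scene',(225,260,325,375)),('side',(210,265,300,360))):
    im=cv2.cvtColor(cv2.imread(f'pics/{n}0.png'),4);c=ctrl.calibration(n)
    print(n)
    for nm,lo,hi,z in(('yel',(20,110,110),(35,255,255),.0465),('red',(0,150,90),(6,255,255),.06),('blue',(105,120,50),(125,255,255),.034)):
        for cc,s,l in blobs(im,lo,hi,12,roi)[1]:
            P=plane(c,np.argwhere(l)[:,::-1],z)
            r=cv2.minAreaRect((P[:,:2]*1000).astype(np.float32))
            print(nm,cc.round(1),s[4],plane(c,cc,z).round(3),r)
E
```

```text
scene
yel [267.4 315.7] 170 [[0.495 0.409 0.046]] ((495.7463073730469, 408.77288818359375), (60.41595458984375, 14.40866470336914), 9.837980270385742)
yel [259.4 334.9] 167 [[0.487 0.456 0.046]] ((487.6448974609375, 455.7190246582031), (59.7983512878418, 13.43349552154541), 9.698269844055176)
red [303.3 305.5] 30 [[0.435 0.361 0.06 ]] ((434.0965576171875, 363.8124084472656), (8.333491325378418, 22.187170028686523), 27.118667602539062)
blue [258.9 333.7] 508 [[0.494 0.448 0.034]] ((497.89263916015625, 398.2894287109375), (96.10601043701172, 230.69598388671875), 10.125405311584473)
blue [292.9 281. ] 140 [[0.493 0.3   0.034]] ((494.4073181152344, 298.45855712890625), (54.180824279785156, 107.29979705810547), 61.38563537597656)
blue [274.2 306.8] 132 [[0.498 0.376 0.034]] ((500.8760681152344, 377.66845703125), (45.47990036010742, 26.282468795776367), 9.388500213623047)
side
yel [252.1 309.1] 137 [[0.493 0.405 0.046]] ((494.8381042480469, 405.6376647949219), (63.90535354614258, 17.626842498779297), 9.485366821289062)
yel [243.3 323.7] 138 [[0.486 0.452 0.046]] ((486.7794494628906, 452.6632080078125), (63.16105651855469, 16.57103157043457), 9.941520690917969)
red [241.6 284.6] 15 [[0.556 0.361 0.06 ]] ((557.3461303710938, 356.9306640625), (5.113283634185791, 31.332706451416016), 26.71396827697754)
red [282.6 302.1] 26 [[0.433 0.36  0.06 ]] ((431.2414245605469, 362.0697326660156), (7.420625686645508, 25.824108123779297), 32.018951416015625)
blue [251.8 316.2] 671 [[0.488 0.416 0.034]] ((494.9084777832031, 395.15557861328125), (101.45325469970703, 233.4370574951172), 9.664800643920898)
blue [258.5 302.4] 99 [[0.499 0.372 0.034]] ((501.5174560546875, 372.55389404296875), (46.49745178222656, 25.217987060546875), 9.176190376281738)
blue [212.1 308.2] 40 [[0.591 0.444 0.034]] ((590.6756591796875, 442.6270446777344), (12.531000137329102, 28.07710838317871), 38.98751449584961)
```

send_rows --dr '[[0,0,-0.8],[0,0,-1.7],[0,0,-2.6],[0,0,-3.5],[0,0,-4.4],[0,0,-5.3],[0,0,-6.2],[0,0,-7]]' --xyz '[[4,-4,-2.5],[8,-8.5,-5],[12.5,-13,-7],[17,-17.5,-9],[21.5,-22,-10.5],[26,-26.5,-11.5],[31,-32,-12],[36,-37,-12]]' --jaw '[0,0,0,0,0,0,0,0]'

```text
time_s: 1.1
eef_pos: [0.3847, -0.1316, 0.3332]
eef_rot: [0.001, 0.877, 0.481, 0.0]
wrist_force: [0.9, -1.1, 0.8]
opening: 0.001
grasp_force: 0.0
```

```bash
cat >> h.py <<'E'
from scipy.spatial.transform import Rotation as R
TH=np.deg2rad(9.8)
JX=np.array([np.cos(TH),np.sin(TH),0]);JY=np.array([-np.sin(TH),np.cos(TH),0])
def rel(target=None,th=TH):
    """shift in tool axes, cm and turn in 6deg units to a world target, tool x along jig +y, tool down"""
    o=ctrl.get_obs();w=o['eef_rot'];r=R.from_quat([w[1],w[2],w[3],w[0]])
    jx=np.array([np.cos(th),np.sin(th),0]);jy=np.array([-np.sin(th),np.cos(th),0])
    g=R.from_matrix(np.c_[jy,jx,[0,0,-1]])
    print('t',o['time_s'],'pos',o['eef_pos'].round(4),'F',np.round(o['wrist_force'],1),'open',o['opening'],'q',np.round(o['q'],2))
    print('turn',((r.inv()*g).as_rotvec(degrees=True)/6).round(2))
    if target is not None: print('shift cm',(r.inv().apply(np.array(target)-o['eef_pos'])*100).round(2))
    return o,r
E
python3 -c "
from h import *
rel([.48,.40,.28])"
```

```text
t 1.1 pos [ 0.3847 -0.1316  0.3332] F [ 0.9 -1.1  0.8] open 0.0007091682666726581 q [-0.62 -0.3   1.83 -0.    1.61 -0.06]
turn [ 0.01  0.01 -7.04]
shift cm [ 49.97 -20.5    5.29]
```

send_rows --dr '[[0,0,-0.9],[0,0,-1.8],[0,0,-2.7],[0,0,-3.6],[0,0,-4.5],[0,0,-5.4],[0,0,-6.3],[0,0,-7.04]]' --xyz '[[5.5,-2.3,0],[11,-4.6,0],[16.5,-6.9,0],[22,-9.2,0],[27.5,-11.5,0],[33,-13.8,0],[38.5,-16.1,0],[43,-18,0]]' --jaw '[0,0,0,0,0,0,0,0]'

```text
time_s: 2.1
eef_pos: [0.4638, 0.3281, 0.3321]
eef_rot: [-0.0, 0.644, 0.765, -0.0]
wrist_force: [0.1, 0.6, 0.4]
opening: 0.001
grasp_force: 0.0
```

```bash
python3 - <<'E'
from h import *
rel([.491,.431,.08])
c=ctrl.calibration('wrist');im=ctrl.camera('wrist');cv2.imwrite('pics/w1.png',im[:,:,::-1]);print(c)
E
```

```text
t 2.1 pos [0.4638 0.3281 0.3321] F [0.1 0.6 0.4] open 0.0006551219904530496 q [0.41 0.09 1.47 0.   1.58 0.23]
turn [-0.01  0.    0.01]
shift cm [ 9.67  4.46 25.2 ]
{'camera_matrix': array([[426.4319959 ,   0.        , 314.5731386 ],
       [  0.        , 426.4319959 , 246.20629821],
       [  0.        ,   0.        ,   1.        ]]), 'D': array([-0.08969914,  0.        ,  0.        ,  0.        ,  0.        ]), 'world_from_camera': array([[ 0.98512385, -0.16354793, -0.05275483,  0.44968937],
       [ 0.17184077,  0.93516657,  0.30973253,  0.40721243],
       [-0.00132156, -0.31419033,  0.94935909,  0.49271283],
       [ 0.        ,  0.        ,  0.        ,  1.        ]])}
```

View pics/w1.png

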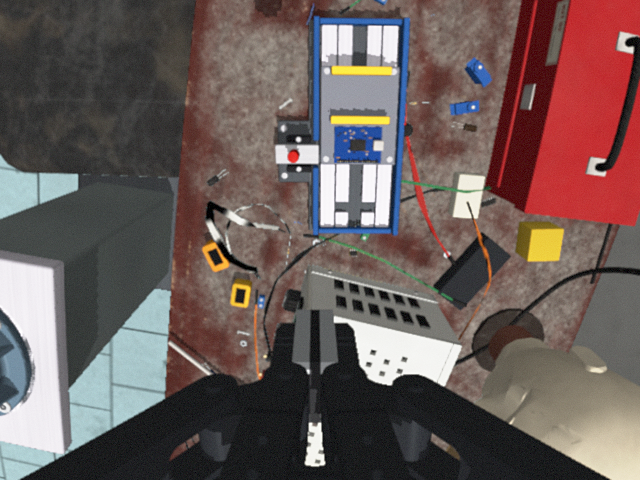

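The wrist view shows the ribs at about (362,71) and (360,120), the post at (293,156), jig outline x 313–408, and the white box edge near row 272.

```bash
cat >> h.py <<'E'
def meas(im,c,roi=(250,0,430,250)):
    for nm,lo,hi,z in(('yel',(20,110,110),(35,255,255),.0465),('red',(0,150,90),(6,255,255),.0625),('blue',(105,120,50),(125,255,255),.034)):
        for cc,s,l in blobs(im,lo,hi,60,roi)[1]:
            P=plane(c,np.argwhere(l)[:,::-1],z)
            r=cv2.minAreaRect((P[:,:2]*1000).astype(np.float32))
            print(nm,cc.round(1),s[4],plane(c,cc,z).round(4)[0],np.round(r[0],1),np.round(r[1],1),round(r[2],2))
E
python3 - <<'E'
from h import *
c=ctrl.calibration('wrist');im=cv2.cvtColor(cv2.imread('pics/w1.png'),4)
meas(im,c)
for z in(.0,.08,.12,.15):print(z,plane(c,[(310,272),(460,347),(303,310)],z).round(3).tolist())
E
```

```text
yel [360.6  70. ] 537 [0.4867 0.4547 0.0465] [487.1 455.3] [59.2  8.5] 10.57
yel [359.1 119.4] 494 [0.4948 0.408  0.0465] [495.3 408.1] [59.9  8.2] 9.45
red [412.1 161.2] 180 [0.5538 0.3782 0.0625] [552.3 379.9] [ 4.9 47.1] 27.85
red [292.9 155.9] 99 [0.4356 0.3618 0.0625] [435.7 361.9] [11.1  9.7] 73.51
red [421.7 202.6] 208 [0.574  0.3387 0.0625] [575.5 335. ] [ 6.4 47.8] 28.67
blue [362.9 118.2] 3686 [0.4997 0.4098 0.034 ] [498.3 395.2] [ 95.7 225.1] 10.15
blue [356.2 143.2] 1170 [0.4981 0.3835 0.034 ] [499.6 382.2] [49.3 36.4] 10.42
0.0 [[0.477, 0.218, 0.0], [0.694, 0.147, 0.0], [0.478, 0.165, 0.0]]
0.08 [[0.473, 0.25, 0.08], [0.654, 0.19, 0.08], [0.473, 0.205, 0.08]]
0.12 [[0.471, 0.265, 0.12], [0.634, 0.211, 0.12], [0.471, 0.225, 0.12]]
0.15 [[0.469, 0.277, 0.15], [0.619, 0.228, 0.15], [0.469, 0.24, 0.15]]
```

```bash
python3 -c "
from h import *
rel([.491,.4315,.055],np.deg2rad(9.9))"
```

```text
t 2.15 pos [0.4638 0.3325 0.3313] F [-3.2 -0.8 -0.7] open -0.00228284424938197 q [0.41 0.1  1.46 0.   1.58 0.23]
turn [-0.01 -0.03  0.05]
shift cm [ 9.18  4.46 27.66]
```

send_rows --dr '[[0,0,0],[0,0,0],[0,0,0],[0,0,0],[0,0,0],[0,0,0],[0,0,0],[0,0,0]]' --xyz '[[3,1.5,3],[6,3,7],[9.2,4.5,11],[9.2,4.5,16],[9.2,4.5,20],[9.2,4.5,23],[9.2,4.5,23],[9.2,4.5,23]]' --jaw '[0,0,0,0,0,0,0,0]'

```text
time_s: 3.15
eef_pos: [0.4938, 0.4244, 0.104]
eef_rot: [0.0, 0.645, 0.764, 0.001]
wrist_force: [-0.9, -0.8, 0.5]
opening: 0.0
grasp_force: 0.0
```

```bash
python3 - <<'E'
from h import *
rel([.491,.4315,.054],np.deg2rad(9.9))
c=ctrl.calibration('wrist');im=ctrl.camera('wrist');cv2.imwrite('pics/w2.png',im[:,:,::-1]);meas(im,c,(0,0,640,480))
E
```

```text
t 3.15 pos [0.4938 0.4244 0.104 ] F [-0.9 -0.8  0.5] open 4.516842810080533e-06 q [ 0.53  0.45  1.49 -0.    1.2   0.36]
turn [ 0.01 -0.   -0.04]
shift cm [ 0.75 -0.17  5.  ]
yel [313.9 211.1] 2101 [0.4884 0.4515 0.0465] [488.4 451.5] [59.2  9.7] 9.65
yel [313.9 292.5] 2253 [0.4961 0.4054 0.0465] [496.4 405.4] [59.1 12.9] 9.65
yel [574.5 447.9] 485 [0.6928 0.3183 0.0465] [695.2 315.8] [10.8 50.5] 46.26
red [623.4 131.3] 295 [0.6291 0.5207 0.0625] [628.9 521.3] [16.9 27.2] 21.33
red [599.3 131.5] 101 [0.6165 0.5179 0.0625] [615.4 519. ] [10.9 12.4] 4.74
red [589.5 166.6] 196 [0.6172 0.5008 0.0625] [617.3 501.4] [11.3 22.7] 26.85
red [615.7 179.5] 67 [0.6335 0.4974 0.0625] [633.5 497.2] [ 3.8 10. ] 21.2
red [596.6 240.7] 890 [0.635  0.4651 0.0625] [639.4 461.9] [23.1 64.3] 14.18
red [617.1 202.8] 84 [0.6388 0.4863 0.0625] [639.3 486.8] [ 8.3 11.5] 9.39
red [576.1 219.4] 91 [0.6195 0.474  0.0625] [620.2 474. ] [ 6.6 13.6] 54.59
red [561.2 271.2] 60 [0.6215 0.4457 0.0625] [621.9 444.9] [8.1 8.4] 82.41
red [556.5 301.9] 77 [0.6252 0.4283 0.0625] [625.2 428. ] [9.5 6.8] 51.37
red [619.2 302
[... 1739 characters left out ...]
6
red [611.7 448.1] 62 [0.7045 0.3338 0.0625] [703.3 333.9] [ 8.2 16.2] 36.86
blue [350.1  68.7] 262 [0.4945 0.525  0.034 ] [494.5 525.1] [ 7.  13.8] 72.62
blue [320.7 206.5] 8242 [0.4921 0.4517 0.034 ] [493.8 418.5] [ 95.8 167.6] 9.4
blue [523.8 197.5] 1138 [0.6037 0.4764 0.034 ] [604.4 476.3] [14.8 31.2] 53.96
blue [496.2 254.3] 1205 [0.5979 0.4412 0.034 ] [599.2 441.4] [30.2 18.2] 16.42
blue [281.9 316.2] 456 [0.4807 0.3812 0.034 ] [482.8 376.6] [14.4 24.7] 9.42
blue [336.5 310.9] 434 [0.5125 0.3902 0.034 ] [507.6 387.2] [31.9 12.1] 9.57
blue [246.5 369.5] 366 [0.4638 0.3396 0.034 ] [463.1 342.5] [ 8.4 30. ] 9.37
blue [314.9 437.6] 208 [0.516  0.2925 0.034 ] [515.5 293.8] [10.3 14.1] 9.61
```

View pics/w2.png

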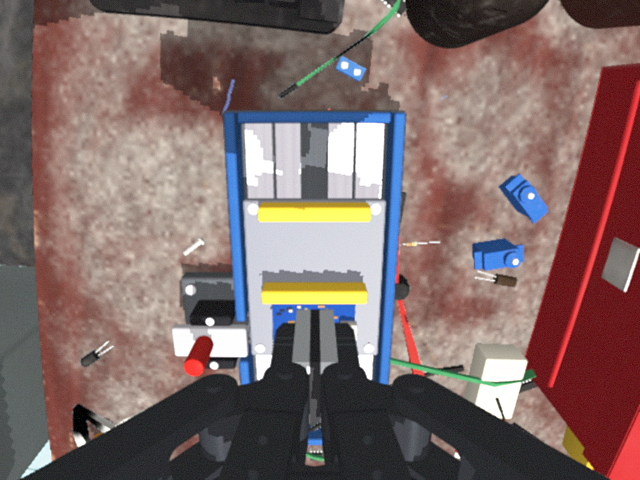

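The wrist close view shows ribs at (314,211) and (314,292), with the closed fingers at the bottom centre around column 315 and the post at (198,357). The well is clear.

```bash
python3 -c "
from h import *
rel([.4915,.430,.054],np.deg2rad(9.9))"
```

```text
t 3.2 pos [0.4943 0.4247 0.1047] F [-0.3 -0.  -0. ] open 0.0009433670071176297 q [ 0.53  0.45  1.49 -0.    1.2   0.36]
turn [ 0.03 -0.01 -0.04]
shift cm [ 0.57 -0.2   5.07]
```

send_rows --dr '[[0,0,0],[0,0,0],[0,0,0],[0,0,0],[0,0,0],[0,0,0],[0,0,0],[0,0,0]]' --xyz '[[0.6,-0.2,0.5],[0.6,-0.2,1.5],[0.6,-0.2,2.5],[0.6,-0.2,3.5],[0.6,-0.2,4.2],[0.6,-0.2,4.7],[0.6,-0.2,5],[0.6,-0.2,5]]' --jaw '[0,0,0,0,0,0,0,0]'

```text
time_s: 4.2
eef_pos: [0.4902, 0.4296, 0.0526]
eef_rot: [-0.0, 0.645, 0.764, -0.0]
wrist_force: [-0.5, -0.0, 0.8]
opening: 0.001
grasp_force: 0.0
```

```bash
python3 - <<'E'
from h import *
im=ctrl.camera('scene')[260:380,220:340];cv2.imwrite('pics/s2.png',cv2.resize(im,(600,600))[:,:,::-1])
rel([.4915,.430,.054],np.deg2rad(9.9))
E
```

```text
t 4.25 pos [0.4903 0.4297 0.0529] F [ 0.1  0.4 -0.2] open -0.0009034248404201197 q [ 0.54  0.52  1.51 -0.    1.11  0.37]
turn [ 0.   -0.   -0.04]
shift cm [ 0.01  0.12 -0.11]
```

View pics/s2.png

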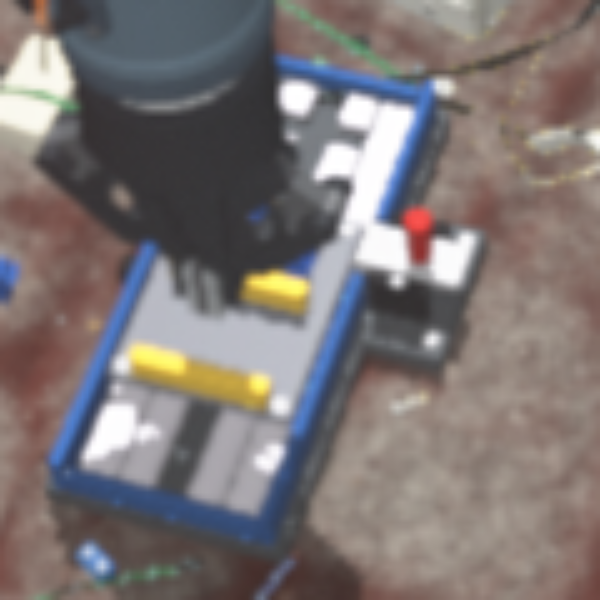

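The crop shows the closed fingertips standing on the plate between the two yellow ribs, clear of both; the post is upright at right.

send_rows --dr '[[0,0,0],[0,0,0],[0,0,0],[0,0,0],[0,0,0],[0,0,0],[0,0,0],[0,0,0]]' --xyz '[[-0.3,0,0],[-0.6,0,0],[-0.9,0,0],[-1.2,0,0],[-1.5,0,0],[-1.8,0,0],[-2.1,0,0],[-2.4,0,0]]' --jaw '[0,0,0,0,0,0,0,0]'

```text
time_s: 5.25
eef_pos: [0.4942, 0.4058, 0.0527]
eef_rot: [0.0, 0.645, 0.764, 0.0]
wrist_force: [0.0, 0.5, -0.0]
opening: -0.003
grasp_force: 0.0
```

send_rows --dr '[[0,0,0],[0,0,0],[0,0,0],[0,0,0],[0,0,0],[0,0,0],[0,0,0],[0,0,0]]' --xyz '[[-0.25,0,0],[-0.5,0,0],[-0.75,0,0],[-1.0,0,0],[-1.25,0,0],[-1.5,0,0],[-1.75,0,0],[-2.0,0,0]]' --jaw '[0,0,0,0,0,0,0,0]'

```text
time_s: 6.25
eef_pos: [0.4976, 0.3861, 0.0527]
eef_rot: [-0.0, 0.645, 0.764, -0.0]
wrist_force: [-0.1, 0.2, -0.8]
opening: 0.001
grasp_force: 0.0
```

```bash
python3 - <<'E'
from h import *
im=ctrl.camera('scene')[260:380,220:340];cv2.imwrite('pics/s3.png',cv2.resize(im,(600,600))[:,:,::-1])
c=ctrl.calibration('wrist');im=ctrl.camera('wrist');cv2.imwrite('pics/w3.png',im[:,:,::-1]);meas(im,c,(180,100,400,400))
print(rel()[0]['wrist_force'])
E
```

```text
yel [320.9 148.1] 3489 [0.4886 0.4501 0.0465] [488.6 450.2] [59.3  8.5] 9.7
yel [320.4 260.6] 3624 [0.4963 0.4047 0.0465] [496.4 404.5] [59.4 11.6] 9.67
red [182.4 332.6] 129 [0.4454 0.3704 0.0625] [445.9 369.3] [ 2.9 13.5] 3.3
blue [219.2 194.2] 3624 [0.4493 0.4227 0.034 ] [450.6 417.5] [ 9.4 88.1] 9.1
blue [315.6 299.1] 3815 [0.4983 0.3811 0.034 ] [500.6 376. ] [49.7 34.8] 9.66
blue [233.8 362. ] 640 [0.4644 0.3406 0.034 ] [463.5 342.4] [ 9.2 29.8] 9.67
blue [397.6 362.5] 105 [0.544  0.3538 0.034 ] [543.5 354.5] [ 2.  18.4] 13.62
t 6.35 pos [0.4976 0.386  0.0527] F [-0.1  0.3  0.3] open -0.0013961946342500213 q [ 0.47  0.48  1.57 -0.    1.09  0.3 ]
turn [-0.    0.   -0.03]
[-0.14914129  0.25484754  0.34629297]
```

View pics/s3.png

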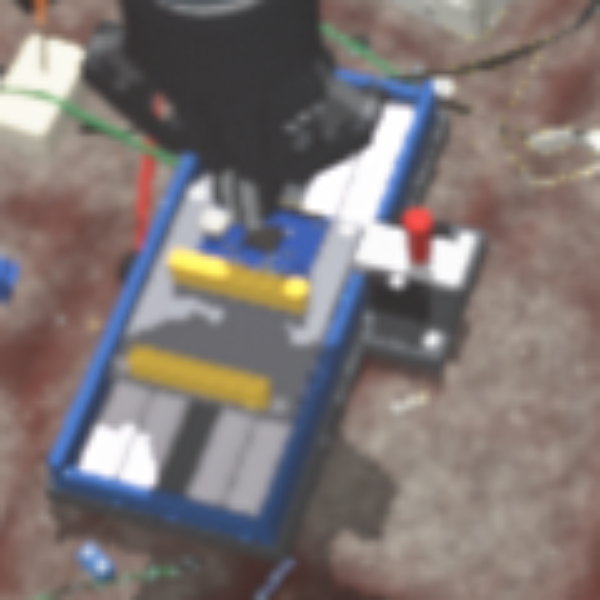

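The crop shows the carrier unmoved and the fingertips now above the board at crop (245,225), past the -y rib at (240,280), so they passed over it. The true tip height needs checking.

```bash
python3 - <<'E'
from h import *
print(ctrl.tip_extent)
c=ctrl.calibration('scene');T=np.linalg.inv(c['world_from_camera'])
def proj(p):
    q=T[:3,:3]@p+T[:3,3];q=q*[1,-1,-1]
    return cv2.projectPoints(q.reshape(1,1,3),np.zeros(3),np.zeros(3),c['camera_matrix'],c['D'])[0].ravel()
for xy in((.4903,.4297),(.4976,.386)):
    for z in(.034,.045,.055,.065): print(xy,z,((proj(np.array([*xy,z]))-[220,260])*5).round(0))
o,r=rel()
cw=ctrl.calibration('wrist');print(((r.inv().apply(cw['world_from_camera'][:3,3]-o['eef_pos']))*1000).round(1))
T=np.linalg.inv(cw['world_from_camera']);c=cw
for z in(0,.0095,.019):
    print('wrist tip px',z,proj(o['eef_pos']+r.apply([0,0,z])).round(1))
im=cv2.imread('pics/w3.png');cv2.imwrite('pics/w3c.png',im[100:480,150:500])
E
```

```text
0.019
(0.4903, 0.4297) 0.034 [225. 338.]
(0.4903, 0.4297) 0.045 [222. 324.]
(0.4903, 0.4297) 0.055 [220. 311.]
(0.4903, 0.4297) 0.065 [217. 298.]
(0.4976, 0.386) 0.034 [260. 251.]
(0.4976, 0.386) 0.045 [258. 237.]
(0.4976, 0.386) 0.055 [256. 224.]
(0.4976, 0.386) 0.065 [254. 211.]
t 6.35 pos [0.4976 0.386  0.0527] F [-0.1  0.3  0.3] open -0.0013961946342500213 q [ 0.47  0.48  1.57 -0.    1.09  0.3 ]
turn [-0.    0.   -0.03]
[  80.3   -0.5 -160.6]
wrist tip px 0 [315.9 308. ]
wrist tip px 0.0095 [315.9 298.3]
wrist tip px 0.019 [315.8 289.4]
```

View pics/w3c.png

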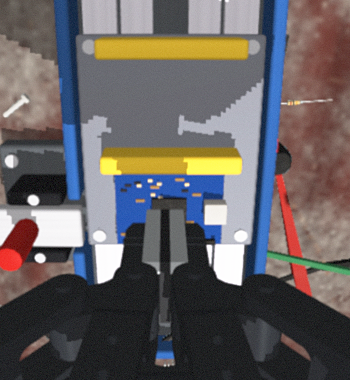

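```bash
python3 - <<'E'
from h import *
o,r=rel();cs=ctrl.calibration('scene');cw=ctrl.calibration('wrist')
def tri(a,b):
    o1,d1=ray(cs,a);o2,d2=ray(cw,b);d1=d1[0];d2=d2[0]
    t=np.linalg.lstsq(np.c_[d1,-d2],o2-o1,rcond=None)[0];p,q=o1+t[0]*d1,o2+t[1]*d2
    m=(p+q)/2;print(a,m.round(4),'gap mm',round(np.linalg.norm(p-q)*1e3,1),'tool mm',(r.inv().apply(m-o['eef_pos'])*1e3).round(1))
for cx,cy in((230,205),(245,225),(255,230)): tri((220+cx/5,260+cy/5),(315,307))
a=cv2.imread('pics/s3.png');b=cv2.imread('pics/w3.png')
cv2.imwrite('pics/tips.png',np.hstack([cv2.resize(a[130:280,170:320],(400,400)),cv2.resize(b[280:400,260:380],(400,400))]))
E
```

```text
t 6.35 pos [0.4976 0.386  0.0527] F [-0.1  0.3  0.3] open -0.0013961946342500213 q [ 0.47  0.48  1.57 -0.    1.09  0.3 ]
turn [-0.    0.   -0.03]
(266.0, 301.0) [0.4929 0.4092 0.1019] gap mm 2.4 tool mm [ 23.6  -0.8 -49.2]
(269.0, 305.0) [0.4958 0.3955 0.0696] gap mm 1.5 tool mm [  9.7  -0.2 -16.9]
(271.0, 306.0) [0.4971 0.3876 0.0538] gap mm 1.2 tool mm [ 1.7 -0.2 -1. ]
```

View pics/tips.png

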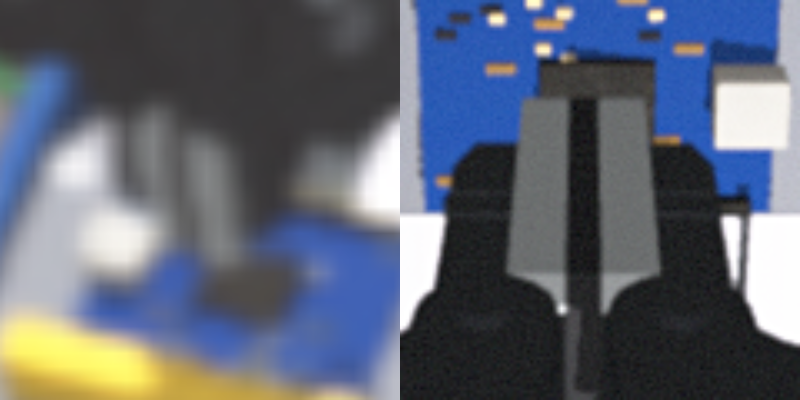

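The left panel shows the grey prongs ending around (225,265), the right panel at row 95 of the crop (wrist row about 308). So the tips stand higher than the TCP plus 19 mm predicts. I'll go back to the well centre and descend until contact.

send_rows --dr '[[0,0,0],[0,0,0],[0,0,0],[0,0,0],[0,0,0],[0,0,0],[0,0,0],[0,0,0]]' --xyz '[[0,0,-0.5],[1,0,-0.5],[2,0,-0.5],[3,0,-0.5],[4,0,-0.5],[4.4,0,-0.5],[4.4,0,0],[4.4,0,0.3]]' --jaw '[0,0,0,0,0,0,0,0]'

```text
time_s: 7.35
eef_pos: [0.4899, 0.4292, 0.0491]
eef_rot: [-0.0, 0.645, 0.764, -0.0]
wrist_force: [0.1, -0.1, -0.5]
opening: -0.0
grasp_force: 0.0
```

send_rows --dr '[[0,0,0],[0,0,0],[0,0,0],[0,0,0],[0,0,0],[0,0,0],[0,0,0],[0,0,0]]' --xyz '[[0,0,0.1],[0,0,0.2],[0,0,0.3],[0,0,0.4],[0,0,0.5],[0,0,0.6],[0,0,0.7],[0,0,0.7]]' --jaw '[0,0,0,0,0,0,0,0]'

```text
time_s: 8.35
eef_pos: [0.4901, 0.4296, 0.0426]
eef_rot: [-0.0, 0.645, 0.764, -0.0]
wrist_force: [0.2, -0.4, -1.0]
opening: 0.007
grasp_force: 0.0
```

```bash
python3 - <<'E'
from h import *
rel([.4915,.430,.04],np.deg2rad(9.9))
a=ctrl.camera('scene')[290:350,230:310];b=ctrl.camera('side')[285:345,215:295];w=ctrl.camera('wrist')[130:370,190:430]
f=lambda i:cv2.resize(i,(400,300),interpolation=cv2.INTER_CUBIC)
cv2.imwrite('pics/c4.png',np.vstack([np.hstack([f(a),f(b)]),np.hstack([cv2.resize(w,(300,300)),np.zeros((300,500,3),np.uint8)])])[:,:,::-1])
E
```

```text
t 8.35 pos [0.4901 0.4296 0.0426] F [ 0.2 -0.4 -1. ] open 0.006866741813769887 q [0.54 0.53 1.51 0.   1.1  0.37]
turn [-0.    0.   -0.04]
shift cm [0.02 0.14 0.26]
```

View pics/c4.png

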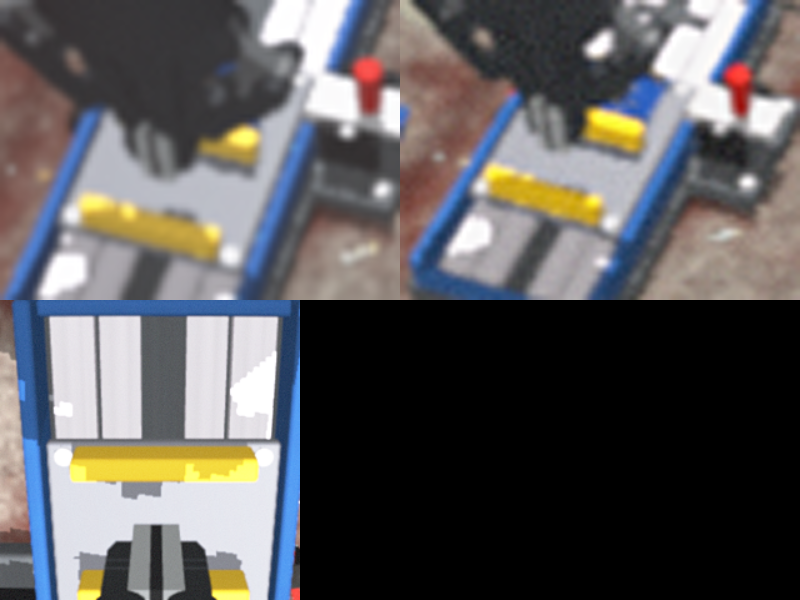

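The top panels show prong tips at about scene (262,325) and side (245,315), still hovering inside the well with no contact. Descending further in small steps while watching the force.

send_rows --dr '[[0,0,0],[0,0,0],[0,0,0],[0,0,0],[0,0,0],[0,0,0],[0,0,0],[0,0,0]]' --xyz '[[0,0.1,0.08],[0,0.1,0.16],[0,0.1,0.24],[0,0.1,0.32],[0,0.1,0.4],[0,0.1,0.48],[0,0.1,0.5],[0,0.1,0.5]]' --jaw '[0,0,0,0,0,0,0,0]'

```text
time_s: 9.5
eef_pos: [0.4911, 0.4298, 0.0377]
eef_rot: [-0.0, 0.645, 0.764, -0.0]
wrist_force: [-0.6, 0.3, -0.1]
opening: 0.001
grasp_force: 0.0
```

send_rows --dr '[[0,0,0],[0,0,0],[0,0,0],[0,0,0],[0,0,0],[0,0,0],[0,0,0],[0,0,0]]' --xyz '[[0,0,0.08],[0,0,0.16],[0,0,0.24],[0,0,0.32],[0,0,0.4],[0,0,0.48],[0,0,0.5],[0,0,0.5]]' --jaw '[0,0,0,0,0,0,0,0]'

```text
time_s: 10.5
eef_pos: [0.4911, 0.4298, 0.0327]
eef_rot: [-0.0, 0.645, 0.764, -0.0]
wrist_force: [0.3, 0.2, -0.4]
opening: -0.003
grasp_force: 0.0
```

```bash
python3 - <<'E'
from h import *
import json
c=ctrl.calibration('wrist');im=ctrl.camera('wrist');o,r=rel()
cv2.imwrite('pics/w5.png',im[:,:,::-1])
# occlusion/finger columns: print gray profile down the left prong column
h=cv2.cvtColor(im,cv2.COLOR_RGB2HSV)
for u in (304,327): print(u,[tuple(int(x) for x in im[v,u]) for v in range(270,330,5)])
meas(im,c,(200,80,430,420))
E
```

```text
t 10.55 pos [0.4912 0.4298 0.0328] F [ 0.4 -0.4  0.4] open 0.004325059412675944 q [0.54 0.55 1.51 0.   1.08 0.37]
turn [ 0.   -0.   -0.03]
304 [(246, 220, 62), (245, 221, 61), (246, 221, 66), (203, 169, 108), (139, 141, 151), (142, 144, 155), (144, 143, 152), (135, 137, 144), (140, 143, 143), (146, 147, 147), (144, 149, 148), (142, 145, 146)]
327 [(246, 221, 63), (247, 222, 68), (244, 218, 56), (198, 168, 103), (139, 142, 152), (234, 234, 242), (234, 236, 243), (232, 234, 241), (143, 142, 146), (146, 149, 149), (140, 144, 144), (147, 149, 149)]
yel [318.3 269.8] 4718 [0.4882 0.4522 0.0465] [488.3 452.1] [59.1 11.9] 9.71
yel [257.  369.3] 452 [0.4711 0.4053 0.0465] [471.5 404.5] [14.8  8. ] 84.65
yel [375.9 370. ] 637 [0.5187 0.4131 0.0465] [518.6 412.3] [10.4 16.5] 27.24
blue [306.1 222.4] 11411 [0.4811 0.4659 0.034 ] [489.2 450. ] [ 95.5 105.8] 9.03
```

send_rows --dr '[[0,0,0],[0,0,0],[0,0,0],[0,0,0],[0,0,0],[0,0,0],[0,0,0],[0,0,0]]' --xyz '[[0,0,0.12],[0,0,0.24],[0,0,0.36],[0,0,0.48],[0,0,0.6],[0,0,0.72],[0,0,0.8],[0,0,0.8]]' --jaw '[0,0,0,0,0,0,0,0]'

```text
time_s: 11.55
eef_pos: [0.4911, 0.4298, 0.0246]
eef_rot: [-0.0, 0.645, 0.764, -0.0]
wrist_force: [0.9, -1.0, 0.7]
opening: 0.0
grasp_force: 0.0
```

send_rows --dr '[[0,0,0],[0,0,0],[0,0,0],[0,0,0],[0,0,0],[0,0,0],[0,0,0],[0,0,0]]' --xyz '[[0,0,0.1],[0,0,0.2],[0,0,0.3],[0,0,0.4],[0,0,0.5],[0,0,0.6],[0,0,0.6],[0,0,0.6]]' --jaw '[0,0,0,0,0,0,0,0]'

```text
time_s: 12.55
eef_pos: [0.4912, 0.4298, 0.0188]
eef_rot: [0.0, 0.645, 0.764, 0.0]
wrist_force: [-1.0, 0.2, 0.7]
opening: 0.001
grasp_force: 0.0
```

```bash
python3 - <<'E'
from h import *
o,r=rel()
a=ctrl.camera('scene')[290:350,230:310];b=ctrl.camera('side')[285:345,215:295];w=ctrl.camera('wrist')
cv2.imwrite('pics/w6.png',w[:,:,::-1])
f=lambda i:cv2.resize(i,(400,300),interpolation=cv2.INTER_CUBIC)
cv2.imwrite('pics/c6.png',np.vstack([np.hstack([f(a),f(b)]),np.hstack([cv2.resize(w,(400,300)),f(w[270:360,260:380])])])[:,:,::-1])
E
```

```text
t 12.55 pos [0.4912 0.4298 0.0188] F [-1.   0.2  0.7] open 0.001061986636699971 q [ 0.54  0.57  1.52 -0.    1.06  0.37]
turn [ 0.   -0.   -0.03]
```

No contact even at TCP z 0.019, which fits my estimate that the shut tips sit about 19.5 mm above the TCP reading, so tip at about 0.038. Trying the push now.

send_rows --dr '[[0,0,0],[0,0,0],[0,0,0],[0,0,0],[0,0,0],[0,0,0],[0,0,0],[0,0,0]]' --xyz '[[-0.25,0,0],[-0.5,0,0],[-0.75,0,0],[-1,0,0],[-1.25,0,0],[-1.5,0,0],[-1.75,0,0],[-2,0,0]]' --jaw '[0,0,0,0,0,0,0,0]'

```text
time_s: 13.7
eef_pos: [0.4945, 0.4101, 0.0187]
eef_rot: [-0.0, 0.645, 0.764, 0.0]
wrist_force: [-1.1, 1.8, 0.0]
opening: 0.001
grasp_force: 1.1
```

```bash
python3 - <<'E'
from h import *
o,r=rel()
c=ctrl.calibration('wrist');w=ctrl.camera('wrist');meas(w,c,(200,80,430,420))
E
```

```text
t 13.7 pos [0.4945 0.4101 0.0187] F [-1.1  1.8  0. ] open 0.0005968873413958502 q [0.51 0.55 1.55 0.   1.05 0.34]
turn [ 0.   -0.   -0.03]
yel [318.3 250.8] 5684 [0.4893 0.4445 0.0465] [489.5 444.5] [59.3 11.4] 10.08
yel [253.7 366.2] 880 [0.4737 0.3966 0.0465] [473.9 395.8] [17.5 10.3] 84.24
yel [378.9 365.9] 1148 [0.5187 0.4044 0.0465] [518.8 403.6] [15.7 15.2] 9.33
blue [249.4 186.9] 5922 [0.4628 0.4592 0.034 ] [459.  453.5] [139.9  62.8] 64.42
blue [425.7 290.9] 1357 [0.5325 0.4314 0.034 ] [529.4 439.6] [ 4.9 95.7] 14.63
```

The force reads 1.8 N and the carrier has moved about 8 mm. Continuing slightly lower.

send_rows --dr '[[0,0,0],[0,0,0],[0,0,0],[0,0,0],[0,0,0],[0,0,0],[0,0,0],[0,0,0]]' --xyz '[[-0.28,0,0.03],[-0.56,0,0.06],[-0.84,0,0.1],[-1.12,0,0.13],[-1.4,0,0.16],[-1.68,0,0.2],[-1.96,0,0.2],[-2.24,0,0.2]]' --jaw '[0,0,0,0,0,0,0,0]'

```text
time_s: 14.75
eef_pos: [0.4983, 0.3878, 0.0167]
eef_rot: [-0.0, 0.645, 0.764, -0.0]
wrist_force: [-0.9, 4.3, 2.6]
opening: 0.001
grasp_force: 2.3
```

send_rows --dr '[[0,0,0],[0,0,0],[0,0,0],[0,0,0],[0,0,0],[0,0,0],[0,0,0],[0,0,0]]' --xyz '[[-0.25,0,0],[-0.5,0,0],[-0.75,0,0],[-1,0,0],[-1.25,0,0],[-1.5,0,0],[-1.75,0,0],[-2,0,0]]' --jaw '[0,0,0,0,0,0,0,0]'

```text
time_s: 15.75
eef_pos: [0.5016, 0.3681, 0.0167]
eef_rot: [-0.0, 0.645, 0.764, -0.0]
wrist_force: [-1.6, 4.7, 3.3]
opening: 0.004
grasp_force: 2.2
```

```bash
python3 - <<'E'
from h import *
o,r=rel()
c=ctrl.calibration('wrist');w=ctrl.camera('wrist');meas(w,c,(200,80,430,420))
E
```

```text
t 15.75 pos [0.5016 0.3681 0.0167] F [-1.6  4.7  3.3] open 0.003560198872883491 q [ 0.44  0.52  1.6  -0.    1.02  0.27]
turn [-0.    0.   -0.03]
yel [332. 184.] 274 [0.4968 0.4254 0.0465] [496.8 425. ] [16.2  1.7] 88.68
yel [318.  252.6] 5976 [0.4963 0.4026 0.0465] [496.5 402.5] [59.4 11.4] 9.72
yel [252.7 367.5] 806 [0.4806 0.3554 0.0465] [480.9 354.7] [16.7  9.9] 83.49
yel [379.8 367.2] 1020 [0.5257 0.3632 0.0465] [525.8 362.3] [15.4 13.7] 9.29
blue [204.3 199.3] 1886 [0.4553 0.4108 0.034 ] [455.9 411.8] [ 4.8 76.1] 5.17
blue [427.5 200.9] 252 [0.5311 0.4232 0.034 ] [530. 426.] [ 1.8 28.5] 14.16
blue [345.9 208.3] 1596 [0.5038 0.4158 0.034 ] [502.9 413.8] [22.5 11.8] 58.56
blue [425.6 331.3] 799 [0.5432 0.3738 0.034 ] [540.6 380.2] [ 4.4 58. ] 14.93
blue [209.8 362.8] 418 [0.4629 0.3457 0.034 ] [462.  348.3] [ 7.6 18.9] 9.49
```

send_rows --dr '[[0,0,0],[0,0,0],[0,0,0],[0,0,0],[0,0,0],[0,0,0],[0,0,0],[0,0,0]]' --xyz '[[-0.15,0,0],[-0.3,0,0],[-0.45,0,0],[-0.6,0,0],[-0.7,0,0],[-0.8,0,0],[-0.9,0,0],[-0.9,0,0]]' --jaw '[0,0,0,0,0,0,0,0]'

```text
time_s: 16.8
eef_pos: [0.5028, 0.3589, 0.0164]
eef_rot: [-0.0, 0.645, 0.764, -0.001]
wrist_force: [-0.8, 0.6, -0.5]
opening: -0.002
grasp_force: 0.5
```

```bash
python3 - <<'E'
from h import *
o,r=rel()
c=ctrl.calibration('wrist');w=ctrl.camera('wrist');meas(w,c,(240,210,400,420))
E
```

```text
t 16.8 pos [0.5028 0.3589 0.0164] F [-0.8  0.6 -0.5] open -0.002147178409473313 q [ 0.43  0.51  1.61 -0.    1.02  0.26]
turn [-0.01  0.01 -0.03]
yel [319.6 247.3] 5099 [0.4977 0.3953 0.0465] [497.7 395.2] [52.  10.9] 10.37
yel [378.5 362. ] 1273 [0.5259 0.3563 0.0465] [525.8 356. ] [14.4 15.8] 13.74
yel [255.7 362.7] 876 [0.4827 0.3486 0.0465] [482.8 348.2] [ 9.6 16.3] 0.59
blue [329.7 214.9] 322 [0.5    0.4034 0.034 ] [500.  402.7] [12.7  5. ] 9.72
```

The force dropped to 0.6 N and the rib lags the tool, so the carrier has probably fallen in. Pushing gently to confirm a firm stop.

send_rows --dr '[[0,0,0],[0,0,0],[0,0,0],[0,0,0],[0,0,0],[0,0,0],[0,0,0],[0,0,0]]' --xyz '[[-0.05,0,0],[-0.1,0,0],[-0.15,0,0],[-0.2,0,0],[-0.25,0,0],[-0.3,0,0],[-0.3,0,0],[-0.3,0,0]]' --jaw '[0,0,0,0,0,0,0,0]'

```text
time_s: 17.85
eef_pos: [0.5034, 0.3567, 0.0167]
eef_rot: [-0.0, 0.645, 0.764, 0.0]
wrist_force: [-1.3, 4.1, -1.9]
opening: -0.002
grasp_force: 2.5
```

```bash
python3 - <<'E'
from h import *
o,r=rel()
c=ctrl.calibration('wrist');w=ctrl.camera('wrist');cv2.imwrite('pics/w7.png',w[:,:,::-1]);meas(w,c,(200,150,430,420))
E
```

```text
t 17.85 pos [0.5034 0.3567 0.0167] F [-1.3  4.1 -1.9] open -0.0021050634944670345 q [0.42 0.51 1.62 0.   1.02 0.26]
turn [-0.   -0.   -0.03]
yel [330.7 164.2] 168 [0.497  0.4199 0.0465] [497.1 419.5] [9.8 1.7] 88.23
yel [318.  218.6] 64 [0.4961 0.4024 0.0465] [496.1 402.5] [4.  1.7] 86.3
yel [319.8 246.8] 5415 [0.4983 0.3933 0.0465] [498.2 393.2] [56.6 10.9] 10.09
yel [255.8 361.8] 893 [0.4832 0.3466 0.0465] [483.2 346.3] [ 9.7 16.2] 0.6
yel [378.3 361.7] 1243 [0.5264 0.3541 0.0465] [526.4 353.6] [14.5 15.8] 13.75
blue [205.4 209.4] 1296 [0.4578 0.396  0.034 ] [458.2 395.4] [ 4.7 42. ] 5.06
blue [343.  184.6] 2141 [0.5031 0.4124 0.034 ] [502.8 412. ] [24.3 11.6] 58.45
blue [425.  304.2] 1392 [0.5418 0.3736 0.034 ] [538.1 383.2] [ 5.7 86.7] 14.69
blue [211.2 349.1] 1143 [0.4647 0.3408 0.034 ] [464.6 342.1] [ 9.2 29.3] 5.22
```

The rib length went from 59.4 to 56.6 mm at the assumed height. That matches a 6 mm drop, and the position is right (jig y ≈ 0 for the rear rib). Now lifting out and moving to the near side of the post.

send_rows --dr '[[0,0,0],[0,0,0],[0,0,0],[0,0,0],[0,0,0],[0,0,0],[0,0,0],[0,0,0]]' --xyz '[[0.8,0,0],[0.8,0,-2],[0.8,0,-5.5],[1,0,-8.5],[1.6,-3.5,-8.5],[1.6,-7,-8.5],[1.6,-11,-8.5],[1.6,-11,-8.5]]' --jaw '[0,0,0,0,0,0,0,0]'

```text
time_s: 18.9
eef_pos: [0.3905, 0.3534, 0.1029]
eef_rot: [0.0, 0.645, 0.765, -0.0]
wrist_force: [1.2, -0.3, -0.3]
opening: 0.002
grasp_force: 0.0
```

```bash
python3 - <<'E'
from h import *
o,r=rel([.391,.354,.0225])
c=ctrl.calibration('wrist');w=ctrl.camera('wrist');cv2.imwrite('pics/w8.png',w[:,:,::-1]);meas(w,c,(280,100,560,420))
cs=ctrl.calibration('scene')
s=ctrl.camera('scene');meas(s,cs,(225,250,325,375))
for cc,a,l in blobs(s,(0,150,90),(6,255,255),15,(290,290,320,320))[1]: print('post',cc,plane(cs,[(np.argwhere(l)[:,1].mean(),np.argwhere(l)[:,0].min()+1.5)],.0625))
a=s[260:380,230:350]
cv2.imwrite('pics/c8.png',np.hstack([cv2.resize(a,(400,400)),cv2.resize(w,(400,400))])[:,:,::-1])
E
```

```text
t 18.9 pos [0.3905 0.3534 0.1029] F [ 1.2 -0.3 -0.3] open 0.0019074903911874372 q [ 0.51  0.2   1.82 -0.    1.12  0.34]
turn [ 0.    0.   -0.01]
shift cm [0.05 0.06 8.04]
yel [514.7 168. ] 126 [0.4832 0.4212 0.0465] [483.2 421.4] [ 2.3 16.2] 6.24
yel [511.6 224.9] 1805 [0.4909 0.3916 0.0465] [490.7 391.5] [56.4 10.1] 9.96
yel [503.3 301.7] 2016 [0.5006 0.3471 0.0465] [500.9 347.1] [62.  13.2] 10.18
red [400.8 275.4] 562 [0.4336 0.3589 0.0625] [432.6 359.4] [10.9 20.9] 38.22
blue [436.7 166.9] 2490 [0.4465 0.4132 0.034 ] [446.9 410.3] [10.5 75.5] 10.0
blue [521.1 187.3] 933 [0.4963 0.411  0.034 ] [496.7 411.1] [26.8 15.7] 55.95
blue [476.9 352.2] 3886 [0.5021 0.3056 0.034 ] [508.5 317.2] [103.5  71.5] 6.12
blue [488.  335.3] 2313 [0.5054 0.3184 0.034 ] [507.7 318.1] [48.6 32.5] 9.36
yel [277.3 294.1] 159 [0.5026 0.3521 0.0465] [503.8 352.4] [59.6 15.2] 10.42
yel [270.  312.2] 155 [0.4944 0.3988 0.0465] [494.8 399. ] [58.6 14. ] 9.6
blue [258.4 302. ] 302 [0.5343 0.3807 0.034 ] [507.1 397. ] [ 81.  222.3] 8.07
blue [285.7 285. ] 87 [0.5026 0.3162 0.034 ] [506.3 314.2] [21.3 50.2] 64.57
blue [266.4 350.2] 220 [0.4614 0.4743 0.034 ] [456.1 461.3] [148.7  69.7] 64.63
post [303.29032258 305.64516129] [[0.43604024 0.35845558 0.0625    ]]
```

View pics/c8.png

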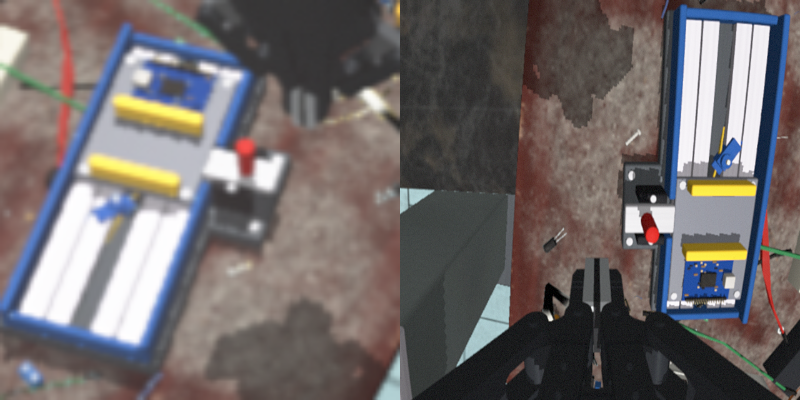

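The view shows the carrier dropped in line with the bolt (bolt facing the gap between the ribs) and the closed fingers on the robot side of the red post, with open table beneath.

send_rows --dr '[[0,0,0],[0,0,0],[0,0,0],[0,0,0],[0,0,0],[0,0,0],[0,0,0],[0,0,0]]' --xyz '[[0,0,1.5],[0,0,3.5],[0,0,5.5],[0,0,7],[0,0,8],[0,0.5,8],[0,1,8],[0,1.5,8]]' --jaw '[0,0,0,0,0,0,0,0]'

```text
time_s: 20.0
eef_pos: [0.4084, 0.3567, 0.0225]
eef_rot: [0.0, 0.645, 0.764, 0.001]
wrist_force: [0.1, -0.5, -0.1]
opening: 0.001
grasp_force: 0.0
```

send_rows --dr '[[0,0,0],[0,0,0],[0,0,0],[0,0,0],[0,0,0],[0,0,0],[0,0,0],[0,0,0]]' --xyz '[[0,0.25,0],[0,0.5,0],[0,0.75,0],[0,1,0],[0,1.25,0],[0,1.5,0],[0,1.75,0],[0,2,0]]' --jaw '[0,0,0,0,0,0,0,0]'

```text
time_s: 21.0
eef_pos: [0.4271, 0.3597, 0.0217]
eef_rot: [-0.0, 0.645, 0.764, -0.0]
wrist_force: [-0.8, 0.7, 0.8]
opening: 0.001
grasp_force: 0.7
```

```bash
cat >> h.py <<'E'
def post(z=.0625):
    for n,roi in(('scene',(285,285,325,325)),('side',(265,280,305,315))):
        s=ctrl.camera(n);c=ctrl.calibration(n)
        for cc,a,l in blobs(s,(0,150,90),(6,255,255),8,roi)[1]: print(n,'post',cc.round(1),a[4],plane(c,cc,.05).round(4))
E
python3 -c "
from h import *
rel();post()"
```

```text
t 21.0 pos [0.4271 0.3597 0.0217] F [-0.8  0.7  0.8] open 0.0012118370838061561 q [0.49 0.39 1.77 0.   0.97 0.32]
turn [-0.    0.   -0.03]
```

send_rows --dr '[[0,0,0],[0,0,0],[0,0,0],[0,0,0],[0,0,0],[0,0,0],[0,0,0],[0,0,0]]' --xyz '[[0,0.12,0],[0,0.25,0],[0,0.37,0],[0,0.5,0],[0,0.62,0],[0,0.75,0],[0,0.87,0],[0,1,0]]' --jaw '[0,0,0,0,0,0,0,0]'

```text
time_s: 22.1
eef_pos: [0.4324, 0.3606, 0.0214]
eef_rot: [-0.002, 0.645, 0.764, -0.004]
wrist_force: [-19.9, -4.8, 17.1]
opening: -0.001
grasp_force: 10.4
```

send_rows --dr '[[0,0,0],[0,0,0],[0,0,0],[0,0,0],[0,0,0],[0,0,0],[0,0,0],[0,0,0]]' --xyz '[[0,0.05,0],[0,0.1,0],[0,0.15,0],[0,0.2,0],[0,0.25,0],[0,0.3,0],[0,0.35,0],[0,0.4,0]]' --jaw '[0,0,0,0,0,0,0,0]'

```text
time_s: 23.1
eef_pos: [0.4327, 0.3606, 0.0213]
eef_rot: [-0.004, 0.645, 0.764, -0.007]
wrist_force: [-30.1, -5.5, 27.0]
opening: -0.001
grasp_force: 16.5
```

The push meets a stop at 20–30 N. Backing off to measure the post.

send_rows --dr '[[0,0,0],[0,0,0],[0,0,0],[0,0,0],[0,0,0],[0,0,0],[0,0,0],[0,0,0]]' --xyz '[[0,-1,0],[0,-2,0],[0,-3,0],[0,-4,0],[0,-4,-3],[0,-4,-6],[0,-4,-8],[0,-4,-8]]' --jaw '[0,0,0,0,0,0,0,0]'

```text
time_s: 24.1
eef_pos: [0.4025, 0.356, 0.1034]
eef_rot: [0.001, 0.645, 0.764, 0.002]
wrist_force: [0.2, 0.5, -1.0]
opening: -0.006
grasp_force: 0.0
```

```bash
python3 - <<'E'
from h import *
o,r=rel()
c=ctrl.calibration('wrist');w=ctrl.camera('wrist');cv2.imwrite('pics/w9.png',w[:,:,::-1])
s=ctrl.camera('scene');cv2.imwrite('pics/s9.png',s[:,:,::-1]);cs=ctrl.calibration('scene')
d=ctrl.camera('side');cv2.imwrite('pics/d9.png',d[:,:,::-1])
meas(w,c,(280,100,560,420))
def red(img,roi):
    return [(cc.round(1),a[:4],a[4]) for cc,a,l in blobs(img,(0,150,70),(8,255,255),8,roi)[1]]
print('scene',red(s,(280,280,330,330)),'was',red(cv2.cvtColor(cv2.imread('pics/scene0.png'),4),(280,280,330,330)))
print('side',red(d,(260,275,310,320)),'was',red(cv2.cvtColor(cv2.imread('pics/side0.png'),4),(260,275,310,320)))
E
```

```text
t 24.1 pos [0.4025 0.356  0.1034] F [ 0.2  0.5 -1. ] open -0.005855222362398256 q [ 0.5   0.22  1.8  -0.    1.12  0.33]
turn [ 0.04 -0.01 -0.03]
yel [493.4 168.2] 124 [0.4848 0.4215 0.0465] [484.8 421.6] [ 2.2 16.7] 5.35
yel [492.3 225.4] 1984 [0.493  0.3918 0.0465] [493.9 391.9] [61.1 10.6] 9.94
yel [482.6 301.9] 2005 [0.5011 0.3472 0.0465] [501.7 347. ] [61.1 13.7] 9.88
red [406.3 275.2] 538 [0.4487 0.3619 0.0625] [448.8 362.9] [10.9 20.2] 25.01
blue [414.2 167.7] 2289 [0.447  0.4132 0.034 ] [447.5 410.7] [ 9.8 75.6] 9.83
blue [497.7 315.5] 5707 [0.5198 0.3348 0.034 ] [501.4 362.6] [ 99.4 169.9] 9.38
blue [499.7 187.4] 923 [0.4969 0.4112 0.034 ] [497.4 411.2] [26.4 15.5] 55.7
blue [468.5 335.6] 2350 [0.5056 0.3185 0.034 ] [507.9 317.9] [48.5 32.6] 9.83
scene [(array([296.3, 304.3]), array([294, 301,   5,   9], dtype=int32), np.int32(26))] was [(array([303.3, 305.5]), array([301, 302,   5,  10], dtype=int32), np.int32(30))]
side [(array([276.6, 300.6]), array([275, 297,   4,   9], dtype=int32), np.int32(20))] was [(array([282.6, 302.1]), array([281, 299,   4,   9], dtype=int32), np.int32(26))]
```

```bash
python3 - <<'E'
from h import *
cs=ctrl.calibration('scene');cd=ctrl.calibration('side')
def cen(f,roi):
    im=cv2.cvtColor(cv2.imread(f),4).astype(float)
    x0,y0,x1,y1=roi;p=im[y0:y1,x0:x1];w=np.clip(p[...,0]-1.6*np.maximum(p[...,1],p[...,2])-10,0,None)
    m=cv2.connectedComponentsWithStats((w>15).astype(np.uint8));k=1+np.argmax(m[2][1:,4]);w=w*(m[1]==k)
    yy,xx=np.mgrid[y0:y1,x0:x1];return (xx*w).sum()/w.sum(),(yy*w).sum()/w.sum()
for c,a,b,roi in((cs,'pics/scene0.png','pics/s9.png',(285,290,320,325)),(cd,'pics/side0.png','pics/d9.png',(265,285,300,320))):
    A,B=cen(a,roi),cen(b,roi);P=plane(c,[A,B],.05);d=P[1]-P[0];print(A,B,P.round(4).tolist(),'dx',d@JX*1e3,'dy',d@JY*1e3)
# post-base height slice in wrist pictures: top disc = lowest-column end; both w8, w9
print(ctrl.calibration('wrist')['world_from_camera'][:3,3])
E
```

```text
(np.float64(303.1945825475742), np.float64(304.7474712840734)) (np.float64(296.11062441752097), np.float64(303.3349487418454)) [[0.439, 0.3542, 0.05], [0.4541, 0.3575, 0.05]] dx 15.40753972232581 dy 0.6858760635093393
(np.float64(282.2976885795949), np.float64(301.2937740772959)) (np.float64(276.5800361834343), np.float64(300.12617006214117)) [[0.4396, 0.3509, 0.05], [0.4542, 0.3545, 0.05]] dx 15.001005542464766 dy 1.0785675276576758
[0.38688899 0.43408553 0.2611664 ]
```

Measured travel is 15.2 ± 0.5 mm. Depending on the start (0–3 mm) that may or may not be full travel. Pushing again, higher on the post, to see whether the same stop appears.

send_rows --dr '[[0,0,0],[0,0,0],[0,0,0],[0,0,0],[0,0,0],[0,0,0],[0,0,0],[0,0,0]]' --xyz '[[0,0,2],[0,0,4.5],[0,0,6.5],[0,0,7.2],[0,0.7,7.2],[0,1.4,7.2],[0,2,7.2],[0,2.4,7.2]]' --jaw '[0,0,0,0,0,0,0,0]'

```text
time_s: 25.25
eef_pos: [0.426, 0.3596, 0.0303]
eef_rot: [0.0, 0.645, 0.764, 0.001]
wrist_force: [0.5, -0.3, -0.2]
opening: 0.002
grasp_force: 0.0
```

send_rows --dr '[[0,0,0],[0,0,0],[0,0,0],[0,0,0],[0,0,0],[0,0,0],[0,0,0],[0,0,0]]' --xyz '[[0,0.1,0],[0,0.2,0],[0,0.3,0],[0,0.4,0],[0,0.5,0],[0,0.6,0],[0,0.7,0],[0,0.8,0]]' --jaw '[0,0,0,0,0,0,0,0]'

```text
time_s: 26.25
eef_pos: [0.4323, 0.3605, 0.0296]
eef_rot: [-0.0, 0.645, 0.764, -0.001]
wrist_force: [-4.4, -0.8, 2.4]
opening: 0.0
grasp_force: 2.1
```

send_rows --dr '[[0,0,0],[0,0,0],[0,0,0],[0,0,0],[0,0,0],[0,0,0],[0,0,0],[0,0,0]]' --xyz '[[0,0.1,0],[0,0.2,0],[0,0.3,0],[0,0.4,0],[0,0.5,0],[0,0.6,0],[0,0.7,0],[0,0.7,0]]' --jaw '[0,0,0,0,0,0,0,0]'

```text
time_s: 27.25
eef_pos: [0.4332, 0.3608, 0.029]
eef_rot: [-0.004, 0.645, 0.764, -0.006]
wrist_force: [-23.2, -3.8, 18.9]
opening: -0.0
grasp_force: 12.0
```

```bash
python3 - <<'E'
from h import *
o,r=rel();print(o['torque'])
E
```

```text
t 27.25 pos [0.4332 0.3608 0.029 ] F [-23.2  -3.8  18.9] open -0.00040741105995467886 q [0.48 0.4  1.75 0.   1.01 0.31]
turn [-0.13  0.02 -0.02]
[-0.67981857  3.38200869 -0.1500399 ]
```

The stop is the same at both push heights, so the bolt is at its end stop (15.2 mm plus up to 3 mm start offset = 18 mm). Retreating and doing a final check.

send_rows --dr '[[0,0,0],[0,0,0],[0,0,0],[0,0,0],[0,0,0],[0,0,0],[0,0,0],[0,0,0]]' --xyz '[[0,-1,0],[0,-2,0],[0,-3.5,0],[0,-4.5,0],[0,-4.5,-3],[0,-4.5,-6],[0,-4.5,-9],[0,-4.5,-9]]' --jaw '[0,0,0,0,0,0,0,0]'

```text
time_s: 28.25
eef_pos: [0.3971, 0.3553, 0.1224]
eef_rot: [0.001, 0.645, 0.764, 0.003]
wrist_force: [-0.2, -0.3, -0.0]
opening: 0.002
grasp_force: 0.0
```

```bash
python3 - <<'E'
from h import *
rel()
s=ctrl.camera('scene');d=ctrl.camera('side');w=ctrl.camera('wrist')
cv2.imwrite('pics/s10.png',s[:,:,::-1]);cv2.imwrite('pics/d10.png',d[:,:,::-1])
meas(s,ctrl.calibration('scene'),(225,250,325,375))
for img,n,roi,o in((s,'scene',(280,280,330,330),'pics/s9.png'),(d,'side',(260,275,310,320),'pics/d9.png')):
    for im in(cv2.cvtColor(cv2.imread(o),4),img):
        for cc,a,l in blobs(im,(0,150,70),(8,255,255),8,roi)[1]: print(n,cc.round(2),plane(ctrl.calibration(n),cc,.05).round(4))
# bystanders: change between first and last scene pictures away from the jig/arm
df=cv2.absdiff(cv2.imread('pics/scene0.png'),s[:,:,::-1]).max(2)>70
n,l,st,c=cv2.connectedComponentsWithStats(df.astype(np.uint8))
print([st[i].tolist() for i in range(1,n) if st[i,4]>25])
E
```

```text
t 28.25 pos [0.3971 0.3553 0.1224] F [-0.2 -0.3 -0. ] open 0.001586845904225086 q [ 0.51  0.19  1.8  -0.    1.15  0.34]
turn [ 0.05 -0.02 -0.03]
yel [277.3 294.1] 159 [0.5026 0.3521 0.0465] [503.8 352.4] [59.6 15.2] 10.42
yel [270.1 312.2] 155 [0.494  0.3987 0.0465] [494.8 399. ] [58.6 14. ] 9.6
blue [266.6 299. ] 373 [0.5223 0.3662 0.034 ] [498.3 394.9] [ 95.3 222.3] 9.08
blue [285.7 285. ] 87 [0.5026 0.3162 0.034 ] [506.3 314.2] [21.3 50.2] 64.57
blue [266.9 350.2] 218 [0.4605 0.474  0.034 ] [455.9 460.7] [147.5  69.7] 64.63
scene [296.35 304.27] [[0.4525 0.3594 0.05  ]]
scene [296.35 304.27] [[0.4525 0.3594 0.05  ]]
side [276.6  300.65] [[0.4532 0.356  0.05  ]]
side [276.57 300.76] [[0.453  0.3563 0.05  ]]
[[460, 0, 67, 33, 1693], [544, 0, 33, 54, 915], [617, 8, 23, 58, 281], [511, 24, 52, 39, 614], [451, 42, 35, 49, 687], [631, 50, 9, 21, 71], [498, 62, 100, 60, 3342], [613, 87, 27, 88, 1008], [400, 90, 23, 13, 166], [355, 96, 42, 23, 388], [466, 97, 8, 11, 60], [434, 99, 9, 8, 34], [414, 103, 24, 31, 443], [385, 105, 15, 19, 152], [547, 116, 41, 16, 261], [448, 125, 100, 66, 3941], [564, 125, 18, 33, 59], [401, 126, 37, 16, 275], [288, 134, 75, 139, 5280], [377, 139, 53, 55, 676], [384, 140, 18, 6, 47], [368, 146, 8, 7, 33], [394, 149, 16, 10, 77], [357, 150, 8, 16, 69], [592, 174, 16, 23, 184], [587, 202, 53, 112, 4347], [519, 213, 6, 10, 28], [312, 270, 18, 16, 115], [271, 278, 12, 5, 42], [460, 278, 64, 44, 1324], [287, 281, 8, 5, 32], [242, 285, 51, 66, 1616], [293, 285, 9, 28, 84], [301, 302, 13, 15, 109], [582, 315, 16, 32, 293]]
```

The post and carrier haven't moved since the second push, and the arm is clear of everything.

```bash
python3 -c "
from bench import ctrl
print(ctrl.hand_in())"
```

```text
the job is handed in; nothing more can be done
None
```

I pushed the carrier into its notches and then the bolt across to a hard stop, and handed the job in at about 28 s; measured bolt travel was 15.2 ± 0.5 mm, which fits a full 18 mm only if it started near 3 mm, and I did not measure the bystanders afterwards.

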